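Sweep the stone chips off the sorting board

ROBOT

A 7-joint arm with a two-finger parallel gripper is mounted at the origin on the work surface. World frame = base frame: x ahead of the robot, y to its left, z up, the work surface at z = 0. Lengths are in m, angles in rad, forces in N, time in s.
With the tool pointing down it reaches from about 0.4 to 0.9 m from the base axis. Payload 5.5 kg.
Tool frame: the origin (TCP) lies at the centre of the arm's flange, where the gripper is bolted on; the fingertips stand 178 mm ahead of it and the grasp point (between the pads) lies 159 mm ahead of it (r.finger_overhang is the distance from the TCP to the fingertips, in m); z points along the fingers, y is the line along which they close (so a half turn about z gives the same grasp; the last joint's range is limited). The gripper opens to 92 mm and grips with 3 to 60 N. Pads are 19 mm wide; open, the fingers measure 130 mm over their backs; the gripper's body (75 mm by 190 mm) begins 47 mm behind the grasp point.
Start: joints at [1.592, 0.501, -0.427, 1.55, 0.221, 1.138, -0.21], TCP at [0.156, -0.631, 0.405] pointing down, gripper open.
Joint ranges: [-2.88, 2.88], [-0.31, 2.03], [-1.54, 1.56], [0.2, 2.42], [-1.41, 4.55], [0.19, 2.02], [-2.57, 2.57]. Speed limits (rad/s): [2.57, 2.57, 3.14, 3.14, 3.14, 3.14, 3.14].

INTERFACE

Orientations are given as a rotation vector (axis times angle).
In Python, from cell import r, viewer gives the robot as it stands. The module is installed in compiled form; this text tells all that it offers.
- The arm moves only by the tool play_rows, never from a script. Its argument "motion" is a list of rows, each a list of 7 numbers: the finger opening in cm, from 0 to 9.18, then the shift along the world's x, y, z in cm, then the turn, a rotation vector about the world's x, y, z in rad. In form: [[hand, dx, dy, dz, wx, wy, wz], ...]. A call has 1 to 8 rows; each row is the pose to reach, as a shift and turn from the pose commanded when the call began; what a row does not reach only later rows make up. A row lasts 1/8 s, in which the tool goes at most 62.5 mm and 10.7 degrees, less where a joint would pass 70% of its speed; a pose out of reach is approached as far as the arm can. A call with a gripper value outside its range is refused whole. The fingers move at their own pace and stop on an object; "squeeze" is the grip in N (left out, the last holds). Time passes only in rows, so rows that repeat a pose let the fingers close. It gives the time, the measured TCP pose, the force, the opening and the grip force at its end, in the units of the state.
- r.sense(): the state, without advancing time (a new reading comes with each control period).
- viewer.read_camera(name): name is "scene" or "top" or "wrist"; returns the picture (384x512x3 uint8, red, green, blue); there is no depth.
- viewer.camera_params(name): a dict with "fov_y" (degrees; the focal length in pixels is half the picture's height over the tangent of half this angle, whatever the lens; pixels are square), "cx", "cy" (the principal point, pixels), "k1" (the pictures are not rectified: a ray, as slopes to the right and down, at radius r is drawn at 1 + k1 r^2 times it, then the intrinsics apply), "T" (4x4, takes a point from camera to world coordinates). Camera axes: x right, y down, z forward; pixel columns grow to the right and rows downward; lengths in m; the calibration is good to about 2 mm. A picture is of the moment at which its call begins: read the wrist's pose just before it. camera_params takes no time and is no camera call; for the wrist camera it gives the pose at the moment of the call.
- r.finish_job(): hands the job in; it is judged then, once.
The state is a dict: "t": time; "q": joint angles; "qd": joint speeds; "tau": joint torques, N m; "eef_pos": TCP position; "tcp_rot": TCP orientation; "wrist_force": force on the tool from outside, world axes, zero at the start; "moment": the same for the moment, N m; "gripper_width": opening from 0.0 (shut) to 1.0 (fully open); "grip_force": force on a finger pad.
Only numpy, scipy, OpenCV 4.12 (cv2) and the standard library are available. Lean on these libraries where they do the work, as an engineer would, in place of code of your own. Each camera call takes 0.05 s, during which the arm holds its last target. There are 200 camera calls.

TASK

Clear the sorting board: using the fingers as a brush, steadily sweep all four loose stone chips over the open end of the board into the steel tray there. Only push them along the board, do not pinch, press down on, lift or flick them, and leave the coiled ammonite that lies among them, the small bottle and the big rock in its padded ring where they are.

Things in the scene. Friction and masses are not known exactly. Their poses are not given: they have to be found in the camera images.
- chip_a: loose angular, faceted chip of tan stone, 36 x 28 x 17 mm (its own x, y, z), 16 to 36 g; lies flat on the board at the start, origin at the centre of its underside, z up. To be swept into the tray
- chip_b: loose angular, faceted chip of tan stone, 32 x 26 x 15 mm (its own x, y, z), 16 to 36 g; lies flat on the board at the start, origin at the centre of its underside, z up. To be swept into the tray
- chip_c: loose angular, faceted chip of tan stone, 28 x 24 x 16 mm (its own x, y, z), 16 to 36 g; lies flat on the board at the start, origin at the centre of its underside, z up. To be swept into the tray
- chip_d: loose angular, faceted chip of tan stone, 36 x 24 x 15 mm (its own x, y, z), 16 to 36 g; lies flat on the board at the start, origin at the centre of its underside, z up. To be swept into the tray
- board: fixed sorting board, 300 x 300 mm, surface level, 50 mm above the bench (z = +50 mm in its frame); origin on the bench under its centre. Along its edges at x = +150 and x = -150 mm runs a wooden rail 8 mm wide, standing 8 mm above the surface; its two ends at y = +150 and y = -150 mm are open, without rail or lip
- tray: fixed open steel tray, 300 x 140 mm (its x, y), 38 mm high, walls and floor 3 mm; origin on the bench under its centre, axes parallel to the board's. It stands at one open end of the board (its +y or its -y end), centres 212 mm apart, tucked 8 mm under the board's end with its rim 12 mm below the board's surface: what goes over that end drops in
- specimen: the fossil-bearing lump of rock, about 96 x 82 mm, in a round grey padded ring 104 mm across, 66 mm high in all, about 1 kg, loose; stands on the bench off the other open end of the board; origin at the centre of the underside of the ring. Not to be disturbed
- ammonite: coiled ribbed fossil, a round disc 48 mm across and 14 mm high, of the same tan stone as the chips, 45 g, lying loose and flat on the board among them; origin at the centre of its underside. Not to be disturbed
- bottle: small brown glass bottle with a black cap, 28 mm across and 50 mm high, 60 g, standing loose on the board near the rail at its x = +150 mm; origin at the centre of its underside. Not to be disturbed

How it is judged:
By the outcome, as a careful person would: the job done as asked, in the order asked, and still so for the second after the job is handed in, with the robot touching nothing.
It also fails if it takes over 64 s, if anything falls off the work surface, if the arm or the gripper's body presses on something with over 40 N, if the wrist force passes 120 N, or if a joint passes its speed limit or range.

## Working session

There is one attempt and no reset: what is moved stays moved. The work goes in short steps, Python scripts to look and compute and a tool call to move; the robot and the scene stay as the last step left them, time stands still between calls to the robot, and variables do not carry over. Pictures are saved under pics/ and viewed, at most 10 in all, crops included, and the job is handed in when it is done.

Besides the shell and the picture viewer there is one more tool, called after ">>>" as a command line: name --pt "numbers of a row" for each row, then --argument value for the rest. play_rows: Moves the arm, as the interface text tells. Its arguments: {"type":"object","properties":{"motion":{"type":"array","items":{"type":"array","items":{"type":"number"}}},"squeeze":{"type":"number"}},"required":["motion"]}

```bash
mkdir -p pics; python3 - <<'E'
from cell import r, viewer
import cv2
s=r.sense(); print(s['t'],s['eef_pos'],s['tcp_rot'],s['gripper_width'],r.finger_overhang)
for n in ("top","scene"):
    im=viewer.read_camera(n); cv2.imwrite(f'pics/{n}0.png',cv2.resize(im[:,:,::-1],(800,600),interpolation=cv2.INTER_CUBIC))
    print(n,viewer.camera_params(n))
E
```

```text
0.0 [ 0.15550692 -0.63074377  0.40366913] [-3.11667324e+00 -3.78768150e-01  2.57858859e-04] 0.998446430686842 0.178
top {'fov_y': 54.181023731270855, 'cx': 255.67391632048393, 'cy': 194.49055555354036, 'k1': 0.037153831904573165, 'T': array([[-0.01582473, -0.98684929,  0.16086656,  0.41538902],
       [-0.99975225,  0.01309796, -0.01799684,  0.02153967],
       [ 0.01565315, -0.1611115 , -0.98681207,  0.88189966],
       [ 0.        ,  0.        ,  0.        ,  1.        ]])}
scene {'fov_y': 54.06180265611573, 'cx': 259.25527268103997, 'cy': 193.03292695107882, 'k1': -0.007768392443921944, 'T': array([[ 0.65825277,  0.61321289, -0.43666148,  0.850423  ],
       [ 0.75278611, -0.53307444,  0.38619258, -0.24041833],
       [ 0.00404519, -0.58292503, -0.81251588,  0.57284266],
       [ 0.        ,  0.        ,  0.        ,  1.        ]])}
```

View pics/top0.png

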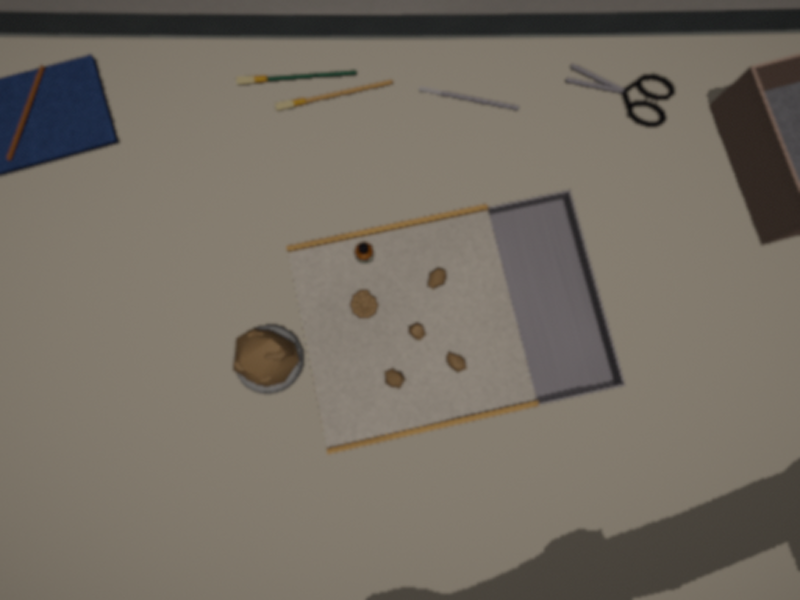

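View pics/scene0.png

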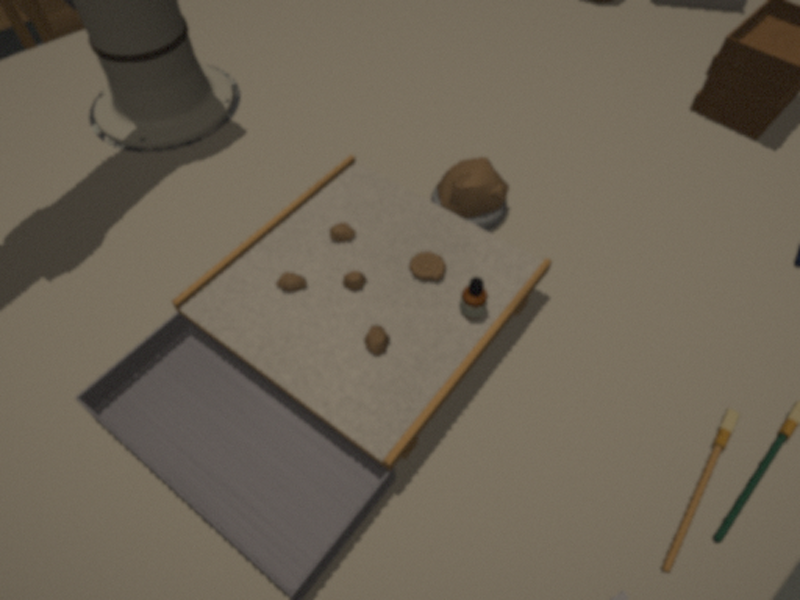

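The top view (800x600) shows the bottle at (364,250), the ammonite at (364,304) and chips at (437,277), (416,331), (456,361) and (395,378), with the tray on the right. The scene view shows the same things, with chips at (377,340), (354,280), (292,282) and (342,232).

```bash
cat > h.py <<'E'
import numpy as np, cv2
from cell import r, viewer
def ray(p,uv):
    f=192/np.tan(np.radians(p['fov_y']/2)); K=np.array([[f,0,p['cx']],[0,f,p['cy']],[0,0,1]])
    s=cv2.undistortPoints(np.array([[uv]],float),K,np.array([p['k1'],0,0,0.]))[0,0]
    d=p['T'][:3,:3]@np.array([*s,1]); return p['T'][:3,3],d/np.linalg.norm(d)
def tri(R):
    A=sum(np.eye(3)-np.outer(d,d) for o,d in R); b=sum((np.eye(3)-np.outer(d,d))@o for o,d in R)
    return np.linalg.solve(A,b)
def onz(R,z): o,d=R; return o+d*(z-o[2])/d[2]
E
python3 - <<'E'
from h import *
P={n:viewer.camera_params(n) for n in('top','scene')}
pts=dict(c1=((437,277),(377,340)),c2=((416,331),(354,280)),c3=((456,361),(292,282)),c4=((395,378),(342,232)),amm=((364,304),(427,267)),
 bot=((364,247),(476,285)),k_nr=((538,404),(178,303)),k_fr=((488,207),(390,462)),k_nl=((328,450),(352,160)),k_fl=((288,248),(548,263)),spec=((268,358),(473,190)))
g=lambda p:((p[0]+.5)*.64-.5,(p[1]+.5)*.64-.5)
W={}
for k,(a,b) in pts.items():
    R=[ray(P['top'],g(a)),ray(P['scene'],g(b))]; z=.058 if k[0]=='k' else .057
    W[k]=(onz(R[0],z)+onz(R[1],z))/2
    print(k,(tri(R)*1000).round(),(onz(R[0],z)*1000).round()[:2],(onz(R[1],z)*1000).round()[:2])
C=np.mean([W[k] for k in W if k[0]=='k'],axis=0)
ey=(W['k_nl']-W['k_nr']+W['k_fl']-W['k_fr'])[:2]; print('len',np.linalg.norm(ey)/2); ey/=np.linalg.norm(ey)
ex=np.array([ey[1],-ey[0]]);print('C',C,'ex',ex,'ey',ey,'yaw',np.arctan2(ex[1],ex[0]))
for k in W: d=W[k][:2]-C[:2];print(k,'board mm',round(1000*d@ex),round(1000*d@ey))
from scipy.spatial.transform import Rotation as Ro
print(Ro.from_rotvec(r.sense()['tcp_rot']).as_matrix().round(3))
E
```

```text
c1 [589. -48.  54.] [589. -48.] [590. -49.]
c2 [511. -17.  53.] [511. -16.] [513. -19.]
c3 [468. -71.  54.] [468. -71.] [471. -72.]
c4 [446.  15.  55.] [446.  15.] [448.  15.]
amm [551.  57.  54.] [551.  57.] [553.  55.]
bot [625.  55.  94.] [634.  57.] [607.  79.]
k_nr [ 408. -182.   52.] [ 407. -183.] [ 414. -181.]
k_fr [ 695. -124.   52.] [ 692. -125.] [ 698. -123.]
k_nl [349. 108.  49.] [350. 107.] [357. 102.]
k_fl [636. 168.  51.] [634. 166.] [639. 162.]
spec [480. 200.  32.] [476. 192.] [499. 182.]
len 0.293150873266461
C [ 0.52389989 -0.00937162  0.058     ] ex [0.9801145  0.19843277] ey [-0.19843277  0.9801145 ] yaw 0.19975863088020118
c1 board mm 57 -51
c2 board mm -13 -5
c3 board mm -66 -50
c4 board mm -71 39
amm board mm 40 59
bot board mm 110 56
k_nr board mm -145 -147
k_fr board mm 145 -146
k_nl board mm -145 145
k_fl board mm 145 148
spec board mm 3 200
[[ 0.971  0.239 -0.   ]
 [ 0.239 -0.971  0.002]
 [ 0.    -0.002 -1.   ]]
```

Positions agree with the text: chips at z≈54 mm, board yaw 0.20, and the tray at its -y end. I'll turn the fingers across the board with a 15 mm gap between them and sweep each chip in turn.

>>> play_rows --pt "1.5 3 3 0 0 0 0.096" --pt "1.5 6 6 0 0 0 0.192" --pt "1.5 9.2 9 0 0 0 0.288" --pt "1.5 12.4 12 0 0 0 0.385" --pt "1.5 15.5 15.2 0 0 0 0.48" --pt "1.5 18.5 18.4 0 0 0 0.577" --pt "1.5 21.5 21.7 0 0 0 0.673" --pt "1.5 24.4 25 0 0 0 0.77" --squeeze 5

```text
t: 1.1
eef_pos: [0.4004, -0.3798, 0.4045]
tcp_rot: [-2.745, -1.527, 0.0]
wrist_force: [0.3, -0.9, -0.2]
gripper_width: 0.187
grip_force: 0.0
```

>>> play_rows --pt "1.5 1.5 4.2 -1 0 0 0.095" --pt "1.5 2.8 8.5 -2 0 0 0.19" --pt "1.5 3.9 12.8 -3.5 0 0 0.285" --pt "1.5 4.7 17.2 -5 0 0 0.38" --pt "1.5 5.3 21.7 -6.5 0 0 0.475" --pt "1.5 5.8 26.2 -8 0 0 0.57" --pt "1.5 6.1 30.6 -9.4 0 0 0.665" --pt "1.5 6.2 34.5 -10.4 0 0 0.76"

```text
t: 2.1
eef_pos: [0.4613, -0.0345, 0.3001]
tcp_rot: [-1.982, -2.436, 0.0]
wrist_force: [0.2, 0.8, 0.1]
gripper_width: 0.164
grip_force: 0.0
```

>>> play_rows --pt "1.5 0 0 0 0 0 0" --pt "1.5 0 0 0 0 0 0"

```text
t: 2.35
eef_pos: [0.4616, -0.0365, 0.3006]
tcp_rot: [-1.988, -2.432, 0.001]
wrist_force: [0.2, -0.1, -0.3]
gripper_width: 0.161
grip_force: 0.0
```

```bash
python3 - <<'E'
from h import *
from scipy.spatial.transform import Rotation as Ro
s=r.sense(); print(s['t'],s['eef_pos'],Ro.from_rotvec(s['tcp_rot']).as_matrix().round(3),s['gripper_width'],s['q'])
p=viewer.camera_params('wrist');print(p['T'].round(3))
im=viewer.read_camera('wrist'); cv2.imwrite('pics/w1.png',cv2.resize(im[:,:,::-1],(800,600),interpolation=cv2.INTER_CUBIC))
E
```

```text
2.35 [ 0.4616336  -0.036496    0.30058637] [[-0.199  0.98  -0.001]
 [ 0.98   0.199 -0.   ]
 [-0.    -0.001 -1.   ]] 0.16070363372990168 [ 0.79684306  0.4366563  -0.92289039  2.08528491  0.47041766  0.83973027
 -0.20510354]
[[ 0.98   0.193  0.052  0.448]
 [ 0.2   -0.946 -0.256  0.033]
 [ 0.     0.261 -0.965  0.281]
 [ 0.     0.     0.     1.   ]]
```

View pics/w1.png

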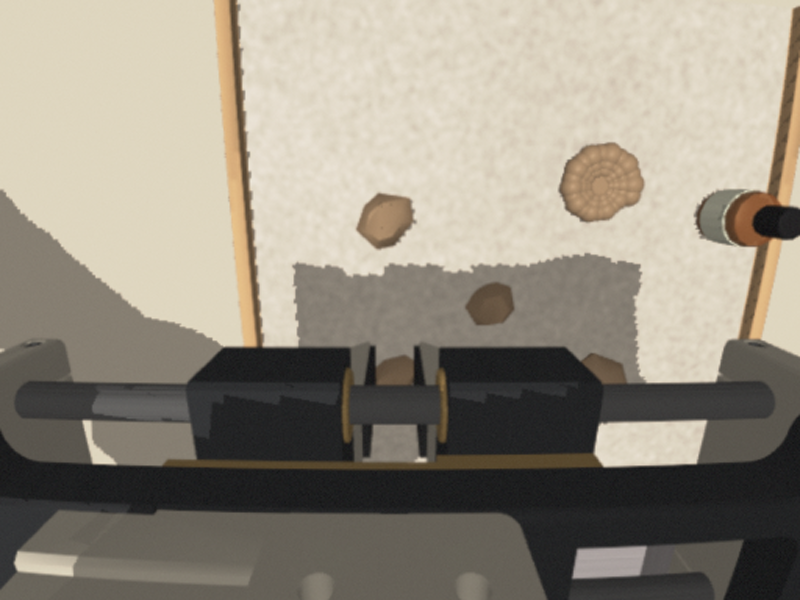

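The wrist view shows chip 4 at (386,220), chip 2 at (491,303), chip 3 centred between the fingers near (396,370), and the ammonite at (602,183). I'll cross-check the board positions.

```bash
python3 - <<'E'
from h import *
p=viewer.camera_params('wrist'); C=np.array([.5239,-.0094]);ex=np.array([.980,.1984]);ey=np.array([-.1984,.980])
for k,a in dict(c4=(386,220),c2=(491,303),amm=(602,183),c3=(396,375),c1=(603,375),railL=(237,200),railR=(765,300),edgeammL=(559,183),c2back=(487,283),c2left=(467,303),c2right=(515,300),c4back=(388,193),c4l=(357,222),c4r=(414,212)).items():
    w=onz(ray(p,((a[0]+.5)*.64-.5,(a[1]+.5)*.64-.5)),.057)[:2]; print(k,(w*1000).round(),(1000*np.array([(w-C)@ex,(w-C)@ey])).round())
E
```

```text
c4 [447.  15.] [-70.  39.]
c2 [512. -17.] [-13.  -5.]
amm [553.  57.] [41. 59.]
c3 [470. -69.] [-65. -48.]
c1 [588. -46.] [ 55. -49.]
railL [369.  10.] [-148.   50.]
railR [668.  16.] [147.  -4.]
edgeammL [530.  52.] [18. 59.]
c2back [507.  -7.] [-16.   6.]
c2left [499. -20.] [-26.  -5.]
c2right [525. -13.] [-0. -4.]
c4back [445.  29.] [-69.  53.]
c4l [432.  11.] [-86.  38.]
c4r [460.  22.] [-56.  44.]
```

>>> play_rows --pt "1.6 0 0 -2 0 0 0" --pt "1.6 0 0 -4 0 0 0" --pt "1.6 0 0 -5.7 0 0 0" --pt "1.6 0 0 -6.7 0 0 0" --pt "1.6 0 0 -6.7 0 0 0" --pt "1.6 0.08 -0.39 -6.7 0 0 0" --pt "1.6 0.18 -0.88 -6.7 0 0 0" --pt "1.6 0.28 -1.37 -6.7 0 0 0"

```text
t: 3.4
eef_pos: [0.4648, -0.0503, 0.2341]
tcp_rot: [1.987, 2.432, 0.0]
wrist_force: [0.6, 0.1, 0.2]
gripper_width: 0.173
grip_force: 0.0
```

>>> play_rows --pt "1.6 0.12 -0.59 0 0 0 0" --pt "1.6 0.24 -1.18 0 0 0 0" --pt "1.6 0.36 -1.76 0 0 0 0" --pt "1.6 0.48 -2.35 0 0 0 0" --pt "1.6 0.6 -2.94 0 0 0 0" --pt "1.6 0.71 -3.53 0 0 0 0" --pt "1.6 0.83 -4.12 0 0 0 0" --pt "1.6 0.95 -4.7 0 0 0 0"

```text
t: 4.4
eef_pos: [0.474, -0.0972, 0.2337]
tcp_rot: [-1.987, -2.433, -0.0]
wrist_force: [0.3, 0.7, 1.1]
gripper_width: 0.173
grip_force: 0.3
```

```bash
python3 - <<'E'
from h import *
s=r.sense(); print(s['t'],s['eef_pos'],s['wrist_force'])
a=viewer.read_camera('scene')[100:340,80:400]; b=viewer.read_camera('wrist')
cv2.imwrite('pics/s2.png',np.hstack([cv2.resize(a,(400,300)),cv2.resize(b,(400,300))])[:,:,::-1])
E
```

```text
4.4 [ 0.47404501 -0.09718036  0.23372431] [0.30568424 0.65302019 1.05170193]
```

View pics/s2.png

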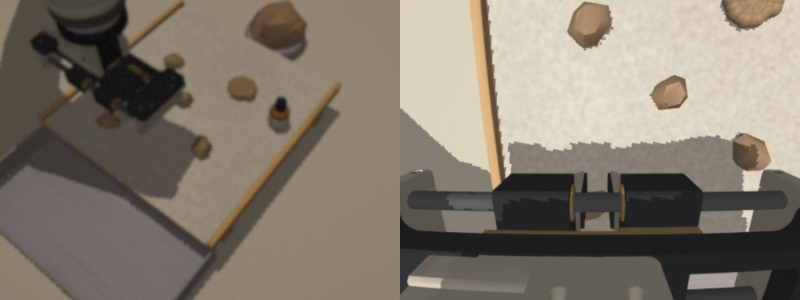

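The chip is riding squarely ahead of the two fingers. I'll push it on over the edge, lift, and look.

>>> play_rows --pt "1.6 0.12 -0.59 0 0 0 0" --pt "1.6 0.24 -1.18 0 0 0 0" --pt "1.6 0.36 -1.76 0 0 0 0" --pt "1.6 0.48 -2.35 0 0 0 0" --pt "1.6 0.6 -2.94 0 0 0 0" --pt "1.6 0.71 -3.53 0 0 0 0" --pt "1.6 0.83 -4.12 0 0 0 0" --pt "1.6 0.95 -4.7 0 0 0 0"

```text
t: 5.5
eef_pos: [0.4836, -0.1442, 0.2337]
tcp_rot: [1.987, 2.433, -0.0]
wrist_force: [-0.8, 0.7, -1.0]
gripper_width: 0.173
grip_force: 0.1
```

>>> play_rows --pt "1.6 0.12 -0.59 0 0 0 0" --pt "1.6 0.24 -1.18 0 0 0 0" --pt "1.6 0.36 -1.76 0 0 0 0" --pt "1.6 0.48 -2.35 0 0 0 0" --pt "1.6 0.6 -2.94 0 0 0 0" --pt "1.6 0.71 -3.53 0 0 0 0" --pt "1.6 0.71 -3.53 0 0 0 0" --pt "1.6 0.71 -3.53 2 0 0 0"

```text
t: 6.5
eef_pos: [0.4898, -0.1787, 0.2533]
tcp_rot: [-1.985, -2.431, 0.001]
wrist_force: [-0.9, -0.0, -0.0]
gripper_width: 0.172
grip_force: 0.0
```

>>> play_rows --pt "1.6 0 0 2.5 0 0 0" --pt "1.6 -0.5 2.5 4.6 0 0 0" --pt "1.6 -1.5 7 4.6 0 0 0" --pt "1.6 -2.6 12 4.6 0 0 0" --pt "1.6 -3.7 17 4.6 0 0 0" --pt "1.6 -4.7 21 4.6 0 0 0" --pt "1.6 -5.2 23.2 4.6 0 0 0" --pt "1.6 -5.2 23.2 4.6 0 0 0"

```text
t: 7.5
eef_pos: [0.4382, 0.055, 0.3009]
tcp_rot: [1.98, 2.437, 0.001]
wrist_force: [-0.3, -0.5, -0.4]
gripper_width: 0.175
grip_force: 0.0
```

```bash
python3 - <<'E'
from h import *
s=r.sense(); print(s['t'],s['eef_pos'],s['wrist_force'])
d=s['eef_pos'][:2]-np.array([.5239,-.0094]); print(d@[.98,.1984],d@[-.1984,.98])
a=viewer.read_camera('scene')[100:384,40:420]; b=viewer.read_camera('wrist')
cv2.imwrite('pics/s3.png',np.hstack([cv2.resize(a,(400,300)),cv2.resize(b,(400,300))])[:,:,::-1])
E
```

```text
7.5 [0.43823578 0.05503202 0.30094807] [-0.25130498 -0.50433008 -0.41152673]
-0.07116762083486945 0.08013916192749126
```

View pics/s3.png

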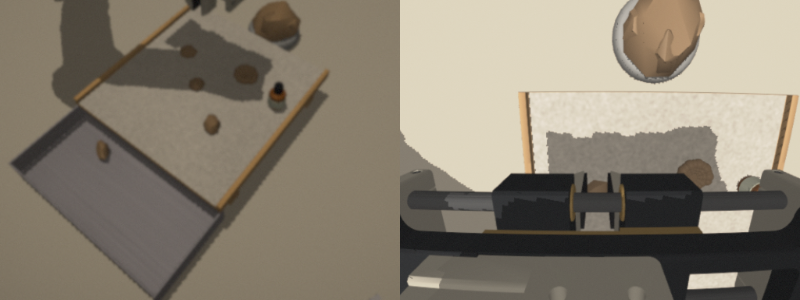

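Chip 3 is in the tray at about (102,150) in the left half. The arm now stands behind chip 4.

>>> play_rows --pt "1.6 0 0 -2.2 0 0 0" --pt "1.6 0 0 -4.4 0 0 0" --pt "1.6 0 0 -6 0 0 0" --pt "1.6 0 0 -6.6 0 0 0" --pt "1.6 0.08 -0.39 -6.6 0 0 0" --pt "1.6 0.18 -0.88 -6.6 0 0 0" --pt "1.6 0.28 -1.37 -6.6 0 0 0" --pt "1.6 0.38 -1.86 -6.6 0 0 0"

```text
t: 8.6
eef_pos: [0.4426, 0.0338, 0.2341]
tcp_rot: [1.987, 2.432, 0.001]
wrist_force: [0.5, 0.3, -0.6]
gripper_width: 0.179
grip_force: 0.1
```

>>> play_rows --pt "1.6 0.12 -0.59 0 0 0 0" --pt "1.6 0.24 -1.18 0 0 0 0" --pt "1.6 0.36 -1.76 0 0 0 0" --pt "1.6 0.48 -2.35 0 0 0 0" --pt "1.6 0.6 -2.94 0 0 0 0" --pt "1.6 0.71 -3.53 0 0 0 0" --pt "1.6 0.83 -4.12 0 0 0 0" --pt "1.6 0.95 -4.7 0 0 0 0"

```text
t: 9.6
eef_pos: [0.452, -0.0131, 0.2337]
tcp_rot: [-1.987, -2.433, -0.0]
wrist_force: [-0.7, 0.9, 0.3]
gripper_width: 0.174
grip_force: 0.5
```

>>> play_rows --pt "1.6 0.12 -0.59 0 0 0 0" --pt "1.6 0.24 -1.18 0 0 0 0" --pt "1.6 0.36 -1.76 0 0 0 0" --pt "1.6 0.48 -2.35 0 0 0 0" --pt "1.6 0.6 -2.94 0 0 0 0" --pt "1.6 0.71 -3.53 0 0 0 0" --pt "1.6 0.83 -4.12 0 0 0 0" --pt "1.6 0.95 -4.7 0 0 0 0"

```text
t: 10.6
eef_pos: [0.4614, -0.0601, 0.2337]
tcp_rot: [-1.987, -2.433, -0.0]
wrist_force: [0.2, 0.6, 1.1]
gripper_width: 0.171
grip_force: 0.5
```

```bash
python3 - <<'E'
from h import *
s=r.sense(); print(s['t'],s['eef_pos'],s['wrist_force'])
d=s['eef_pos'][:2]-np.array([.5239,-.0094]); print(d@[.98,.1984],d@[-.1984,.98])
a=viewer.read_camera('scene')[100:384,40:420]; b=viewer.read_camera('wrist')
cv2.imwrite('pics/s4.png',np.hstack([cv2.resize(a,(400,300)),cv2.resize(b,(400,300))])[:,:,::-1])
E
```

```text
10.6 [ 0.46143899 -0.06008836  0.23371823] [0.22462626 0.61227154 1.08993892]
-0.07126835819123206 -0.03728232420352883
```

View pics/s4.png

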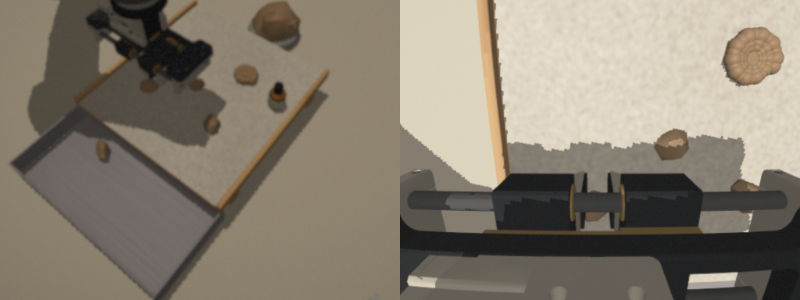

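>>> play_rows --pt "1.6 0.12 -0.59 0 0 0 0" --pt "1.6 0.24 -1.18 0 0 0 0" --pt "1.6 0.36 -1.76 0 0 0 0" --pt "1.6 0.48 -2.35 0 0 0 0" --pt "1.6 0.6 -2.94 0 0 0 0" --pt "1.6 0.71 -3.53 0 0 0 0" --pt "1.6 0.83 -4.12 0 0 0 0" --pt "1.6 0.95 -4.7 0 0 0 0"

```text
t: 11.7
eef_pos: [0.4709, -0.1071, 0.2337]
tcp_rot: [-1.987, -2.433, -0.0]
wrist_force: [0.3, 0.2, 1.0]
gripper_width: 0.171
grip_force: 0.1
```

>>> play_rows --pt "1.6 0.12 -0.59 0 0 0 0" --pt "1.6 0.24 -1.18 0 0 0 0" --pt "1.6 0.36 -1.76 0 0 0 0" --pt "1.6 0.48 -2.35 0 0 0 0" --pt "1.6 0.6 -2.94 0 0 0 0" --pt "1.6 0.71 -3.53 0 0 0 0" --pt "1.6 0.83 -4.12 0 0 0 0" --pt "1.6 0.95 -4.7 0 0 0 0"

```text
t: 12.7
eef_pos: [0.4805, -0.1541, 0.2337]
tcp_rot: [-1.987, -2.433, -0.0]
wrist_force: [0.4, -0.6, 0.5]
gripper_width: 0.174
grip_force: 0.0
```

>>> play_rows --pt "1.6 0.12 -0.59 0 0 0 0" --pt "1.6 0.24 -1.18 0 0 0 0" --pt "1.6 0.36 -1.76 0 0 0 0" --pt "1.6 0.48 -2.35 0 0 0 0" --pt "1.6 0.6 -2.94 0 0 0 0" --pt "1.6 0.6 -2.94 0 0 0 0" --pt "1.6 0.6 -2.94 2 0 0 0" --pt "1.6 0.6 -2.94 4.6 0 0 0"

```text
t: 13.7
eef_pos: [0.4863, -0.1824, 0.2809]
tcp_rot: [-1.985, -2.433, -0.0]
wrist_force: [1.2, -0.1, -0.2]
gripper_width: 0.174
grip_force: 0.0
```

>>> play_rows --pt "1.6 0.1 2 2 0 0 0" --pt "1.6 0.6 6 2 0 0 0" --pt "1.6 1.1 11 2 0 0 0" --pt "1.6 1.6 16 2 0 0 0" --pt "1.6 1.9 19 2 0 0 0" --pt "1.6 1.9 19.9 2 0 0 0" --pt "1.6 1.9 19.9 2 0 0 0" --pt "1.6 1.9 19.9 2 0 0 0"

```text
t: 14.7
eef_pos: [0.5053, 0.0145, 0.2997]
tcp_rot: [1.989, 2.431, -0.002]
wrist_force: [0.5, -0.2, 0.9]
gripper_width: 0.174
grip_force: 0.0
```

```bash
python3 - <<'E'
from h import *
s=r.sense(); print(s['t'],s['eef_pos'],s['wrist_force'])
d=s['eef_pos'][:2]-np.array([.5239,-.0094]); print(d@[.98,.1984],d@[-.1984,.98])
a=viewer.read_camera('scene')[100:384,40:420]; b=viewer.read_camera('wrist')
cv2.imwrite('pics/s5.png',np.hstack([cv2.resize(a,(400,300)),cv2.resize(b,(400,300))])[:,:,::-1])
E
```

```text
14.7 [0.50528162 0.01454836 0.29970657] [ 0.49809823 -0.20909201  0.86156771]
-0.013494661261242196 0.027163281716171363
```

View pics/s5.png

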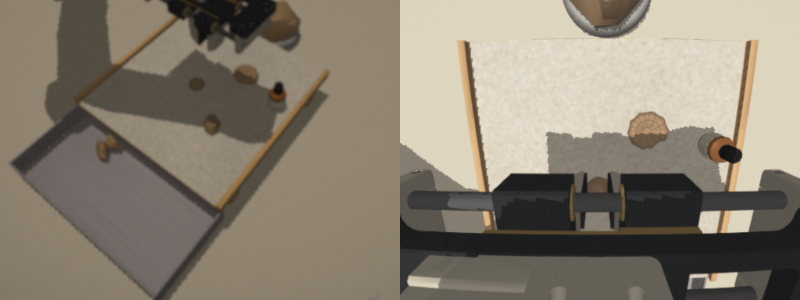

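Chips 3 and 4 are in the tray at (102,152) and (111,142), and the fingers are behind chip 2.

>>> play_rows --pt "1.3 0 0 -2.2 0 0 0" --pt "1.3 0 0 -4.4 0 0 0" --pt "1.3 0 0 -6 0 0 0" --pt "1.3 0 0 -6.6 0 0 0" --pt "1.3 0.08 -0.39 -6.6 0 0 0" --pt "1.3 0.18 -0.88 -6.6 0 0 0" --pt "1.3 0.28 -1.37 -6.6 0 0 0" --pt "1.3 0.38 -1.86 -6.6 0 0 0"

```text
t: 15.8
eef_pos: [0.5095, -0.0032, 0.2341]
tcp_rot: [1.987, 2.432, 0.001]
wrist_force: [-1.0, 0.4, -0.1]
gripper_width: 0.139
grip_force: 0.2
```

>>> play_rows --pt "1.3 0.12 -0.59 0 0 0 0" --pt "1.3 0.24 -1.18 0 0 0 0" --pt "1.3 0.36 -1.76 0 0 0 0" --pt "1.3 0.48 -2.35 0 0 0 0" --pt "1.3 0.6 -2.94 0 0 0 0" --pt "1.3 0.71 -3.53 0 0 0 0" --pt "1.3 0.83 -4.12 0 0 0 0" --pt "1.3 0.95 -4.7 0 0 0 0"

```text
t: 16.8
eef_pos: [0.5187, -0.0501, 0.2337]
tcp_rot: [-1.987, -2.433, -0.0]
wrist_force: [-0.1, 0.9, -0.3]
gripper_width: 0.141
grip_force: 0.3
```

>>> play_rows --pt "1.3 0.12 -0.59 0 0 0 0" --pt "1.3 0.24 -1.18 0 0 0 0" --pt "1.3 0.36 -1.76 0 0 0 0" --pt "1.3 0.48 -2.35 0 0 0 0" --pt "1.3 0.6 -2.94 0 0 0 0" --pt "1.3 0.71 -3.53 0 0 0 0" --pt "1.3 0.83 -4.12 0 0 0 0" --pt "1.3 0.95 -4.7 0 0 0 0"

```text
t: 17.8
eef_pos: [0.5282, -0.0971, 0.2337]
tcp_rot: [-1.987, -2.433, -0.0]
wrist_force: [-0.5, -0.1, 0.2]
gripper_width: 0.139
grip_force: 0.3
```

```bash
python3 - <<'E'
from h import *
s=r.sense(); print(s['t'],s['eef_pos'],s['wrist_force'])
d=s['eef_pos'][:2]-np.array([.5239,-.0094]); print(d@[.98,.1984],d@[-.1984,.98])
a=viewer.read_camera('scene')[100:384,40:420]; b=viewer.read_camera('wrist')
cv2.imwrite('pics/s6.png',np.hstack([cv2.resize(a,(400,300)),cv2.resize(b,(400,300))])[:,:,::-1])
E
```

```text
17.8 [ 0.52824506 -0.09705745  0.23372516] [-0.52109554 -0.07692575  0.19821953]
-0.013133078536009375 -0.08676636052121228
```

View pics/s6.png

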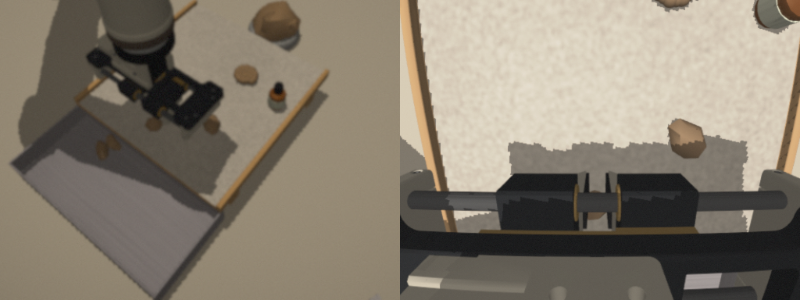

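>>> play_rows --pt "1.3 0.12 -0.59 0 0 0 0" --pt "1.3 0.24 -1.18 0 0 0 0" --pt "1.3 0.36 -1.76 0 0 0 0" --pt "1.3 0.48 -2.35 0 0 0 0" --pt "1.3 0.6 -2.94 0 0 0 0" --pt "1.3 0.71 -3.53 0 0 0 0" --pt "1.3 0.83 -4.12 0 0 0 0" --pt "1.3 0.95 -4.7 0 0 0 0"

```text
t: 18.9
eef_pos: [0.5378, -0.1441, 0.2337]
tcp_rot: [1.987, 2.433, 0.0]
wrist_force: [0.0, -0.4, 0.6]
gripper_width: 0.141
grip_force: 0.0
```

>>> play_rows --pt "1.3 0.12 -0.59 0 0 0 0" --pt "1.3 0.24 -1.18 0 0 0 0" --pt "1.3 0.36 -1.76 0 0 0 0" --pt "1.3 0.48 -2.35 0 0 0 0" --pt "1.3 0.6 -2.94 0 0 0 0" --pt "1.3 0.6 -2.94 0 0 0 0" --pt "1.3 0.6 -2.94 2 0 0 0" --pt "1.3 0.6 -2.94 4.6 0 0 0"

```text
t: 19.9
eef_pos: [0.5436, -0.1725, 0.2809]
tcp_rot: [-1.986, -2.433, -0.0]
wrist_force: [0.2, -0.7, 0.9]
gripper_width: 0.141
grip_force: 0.0
```

>>> play_rows --pt "1.5 0.1 2 2 0 0 0" --pt "1.5 1.2 6 2 0 0 0" --pt "1.5 2.4 11 2 0 0 0" --pt "1.5 3.4 15 2 0 0 0" --pt "1.5 3.8 16.3 2 0 0 0" --pt "1.5 3.8 16.3 2 0 0 0" --pt "1.5 3.8 16.3 2 0 0 0"

```text
t: 20.78
eef_pos: [0.5815, -0.0116, 0.2997]
tcp_rot: [1.989, 2.431, -0.002]
wrist_force: [-0.8, -0.9, -0.5]
gripper_width: 0.166
grip_force: 0.0
```

```bash
python3 - <<'E'
from h import *
s=r.sense(); print(s['t'],s['eef_pos'],s['wrist_force'])
d=s['eef_pos'][:2]-np.array([.5239,-.0094]); print(d@[.98,.1984],d@[-.1984,.98])
a=viewer.read_camera('scene')[100:384,40:420]; b=viewer.read_camera('wrist')
cv2.imwrite('pics/s7.png',np.hstack([cv2.resize(a,(400,300)),cv2.resize(b,(400,300))])[:,:,::-1])
E
```

```text
20.775 [ 0.58145807 -0.01157765  0.29967555] [-0.81235519 -0.8892936  -0.47257747]
0.05597486411497878 -0.013553621181342798
```

View pics/s7.png

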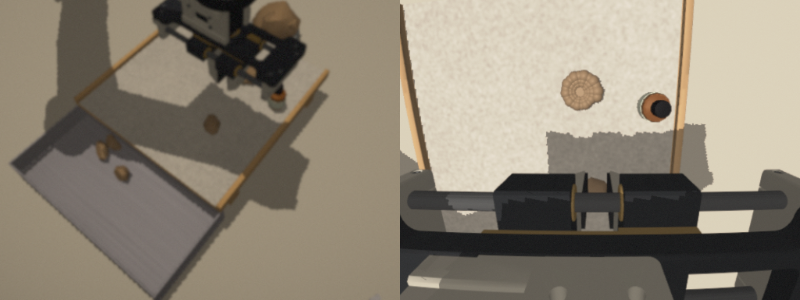

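Three chips are in the tray, and the last one lies ahead of the fingers.

>>> play_rows --pt "1.5 0 0 -2.2 0 0 0" --pt "1.5 0 0 -4.4 0 0 0" --pt "1.5 0 0 -6 0 0 0" --pt "1.5 0 0 -6.6 0 0 0" --pt "1.5 0.08 -0.39 -6.6 0 0 0" --pt "1.5 0.18 -0.88 -6.6 0 0 0" --pt "1.5 0.28 -1.37 -6.6 0 0 0" --pt "1.5 0.38 -1.86 -6.6 0 0 0"

```text
t: 21.88
eef_pos: [0.5857, -0.0292, 0.2342]
tcp_rot: [1.987, 2.432, 0.0]
wrist_force: [0.1, -0.1, 0.3]
gripper_width: 0.165
grip_force: 0.2
```

>>> play_rows --pt "1.5 0.12 -0.59 0 0 0 0" --pt "1.5 0.24 -1.18 0 0 0 0" --pt "1.5 0.36 -1.76 0 0 0 0" --pt "1.5 0.48 -2.35 0 0 0 0" --pt "1.5 0.6 -2.94 0 0 0 0" --pt "1.5 0.71 -3.53 0 0 0 0" --pt "1.5 0.83 -4.12 0 0 0 0" --pt "1.5 0.95 -4.7 0 0 0 0"

```text
t: 22.88
eef_pos: [0.5951, -0.0761, 0.2337]
tcp_rot: [-1.987, -2.433, -0.0]
wrist_force: [-0.4, 1.2, 0.0]
gripper_width: 0.168
grip_force: 0.3
```

>>> play_rows --pt "1.5 0.12 -0.59 0 0 0 0" --pt "1.5 0.24 -1.18 0 0 0 0" --pt "1.5 0.36 -1.76 0 0 0 0" --pt "1.5 0.48 -2.35 0 0 0 0" --pt "1.5 0.6 -2.94 0 0 0 0" --pt "1.5 0.71 -3.53 0 0 0 0" --pt "1.5 0.83 -4.12 0 0 0 0" --pt "1.5 0.95 -4.7 0 0 0 0"

```text
t: 23.88
eef_pos: [0.6045, -0.1231, 0.2337]
tcp_rot: [-1.987, -2.433, -0.0]
wrist_force: [-0.6, 0.4, 0.2]
gripper_width: 0.162
grip_force: 0.3
```

>>> play_rows --pt "1.5 0.12 -0.59 0 0 0 0" --pt "1.5 0.24 -1.18 0 0 0 0" --pt "1.5 0.36 -1.76 0 0 0 0" --pt "1.5 0.48 -2.35 0 0 0 0" --pt "1.5 0.6 -2.94 0 0 0 0" --pt "1.5 0.71 -3.53 0 0 0 0" --pt "1.5 0.71 -3.53 0 0 0 0" --pt "1.5 0.71 -3.53 2 0 0 0"

```text
t: 24.88
eef_pos: [0.6107, -0.1577, 0.2529]
tcp_rot: [-1.985, -2.431, 0.002]
wrist_force: [-0.4, -0.8, -0.3]
gripper_width: 0.16
grip_force: 0.0
```

>>> play_rows --pt "1.5 0 0 3 0 0 0" --pt "1.5 0 0 7 0 0 0" --pt "1.5 -1 -4 10 0 0 0" --pt "1.5 -2 -8 12 0 0 0" --pt "1.5 -4 -12 14 0 0 0" --pt "1.5 -6 -16 15 0 0 0" --pt "1.5 -8 -20 15 0 0 0" --pt "1.5 -8 -20 15 0 0 0"

```text
t: 25.88
eef_pos: [0.5291, -0.3626, 0.4048]
tcp_rot: [1.995, 2.425, -0.004]
wrist_force: [0.0, -0.0, -0.4]
gripper_width: 0.163
grip_force: 0.0
```

```bash
python3 - <<'E'
from h import *
s=r.sense(); print(s['t'],s['eef_pos'],s['wrist_force'])
a=viewer.read_camera('scene')[90:384,30:422]; b=viewer.read_camera('top')[110:300,140:410]
cv2.imwrite('pics/s8.png',np.hstack([cv2.resize(a,(400,300)),cv2.resize(b,(400,300))])[:,:,::-1])
E
```

```text
25.875 [ 0.52910553 -0.36264243  0.40476957] [ 0.00934678 -0.00183059 -0.44774842]
```

View pics/s8.png

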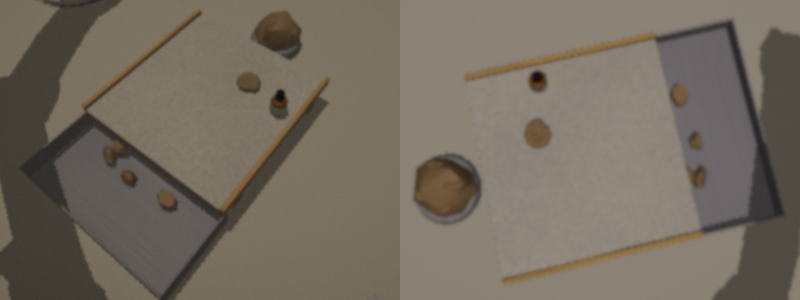

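All four chips are in the tray. The ammonite, the bottle and the rock stand where they were, and the robot is clear of everything.

```bash
python3 -c "
from cell import r
print(r.finish_job())"
```

```text
the job is handed in; nothing more can be done
None
```

I swept all four chips over the open end into the tray and handed the job in at about 26 s; the final pictures show the ammonite, bottle and big rock where they were.

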